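# Find the stiff tweezer blade by feel and load it

## Task

Three tweezer blades are clamped by one end in look-alike test stands; only one is stiff enough to carry the ring weight clear of its stop. Going from the robot's left to its right, gently press the free tip of each blade down onto its stop with the fingers, hold it there for about a second feeling how hard it pushes back, and let it spring up. Then take the ring weight from the foam case and set it gently over the pin on the stiff blade's pan, flat and let go, never letting the weight sink a blade onto its stop; spoil no blade and leave the other things where they are.

Things in the scene. Friction and masses are not known exactly. Their poses are not given: they have to be found in the camera images.
- rack: flat grey plate 200 x 270 x 10 mm that carries the three stands; origin: centre of its underside, on the table; its +y axis points towards the robot's left, +x away from the robot; its turn about the vertical varies by up to 0.25 rad
- stand_a: aluminium test stand on the rack; base plate 180 x 66 x 12 mm (x -85 to +95 mm). Origin: on its underside, 10 mm above the table; +x runs from the blade's free tip to its clamp, z up. Clamp: 34 mm wide, x +22 to +50 mm, 65 mm tall. The three stands look alike, stand parallel 90 mm apart along the rack's y and change places from run to run; the letter tells no place
- pan_a (a point): top centre of the load pan (steel disc 34 mm across, 3 mm thick) at the free tip of this stand's blade; from it a pin 8 mm thick rises 14 mm. Unpressed the pan's top is 50 mm above the stand's underside (60 mm above the table), at x = -60 mm of the stand. Pressed 10 mm down it meets a hard stop (40 mm above the stand's underside). Press on the pin's top
- blade_a: this stand's clamped steel tweezer blade, 85 mm from root to pan centre, 13 to 20 mm wide, level, springy. Origin: its root by the clamp. It resists in proportion to the pan's travel: at the stop the two soft blades push with 2 to 3 N, the stiff one with about 8 N, plus what the stop takes beyond that. Over 20 N on it spoils it. Springs back when let go
- stand_b: aluminium test stand on the rack; base plate 180 x 66 x 12 mm (x -85 to +95 mm). Origin: on its underside, 10 mm above the table; +x runs from the blade's free tip to its clamp, z up. Clamp: 34 mm wide, x +22 to +50 mm, 65 mm tall. The three stands look alike, stand parallel 90 mm apart along the rack's y and change places from run to run; the letter tells no place
- pan_b (a point): top centre of the load pan (steel disc 34 mm across, 3 mm thick) at the free tip of this stand's blade; from it a pin 8 mm thick rises 14 mm. Unpressed the pan's top is 50 mm above the stand's underside (60 mm above the table), at x = -60 mm of the stand. Pressed 10 mm down it meets a hard stop (40 mm above the stand's underside). Press on the pin's top
- blade_b: this stand's clamped steel tweezer blade, 85 mm from root to pan centre, 13 to 20 mm wide, level, springy. Origin: its root by the clamp. It resists in proportion to the pan's travel: at the stop the two soft blades push with 2 to 3 N, the stiff one with about 8 N, plus what the stop takes beyond that. Over 20 N on it spoils it. Springs back when let go
- stand_c: aluminium test stand on the rack; base plate 180 x 66 x 12 mm (x -85 to +95 mm). Origin: on its underside, 10 mm above the table; +x runs from the blade's free tip to its clamp, z up. Clamp: 34 mm wide, x +22 to +50 mm, 65 mm tall. The three stands look alike, stand parallel 90 mm apart along the rack's y and change places from run to run; the letter tells no place
- pan_c (a point): top centre of the load pan (steel disc 34 mm across, 3 mm thick) at the free tip of this stand's blade; from it a pin 8 mm thick rises 14 mm. Unpressed the pan's top is 50 mm above the stand's underside (60 mm above the table), at x = -60 mm of the stand. Pressed 10 mm down it meets a hard stop (40 mm above the stand's underside). Press on the pin's top
- blade_c: this stand's clamped steel tweezer blade, 85 mm from root to pan centre, 13 to 20 mm wide, level, springy. Origin: its root by the clamp. It resists in proportion to the pan's travel: at the stop the two soft blades push with 2 to 3 N, the stiff one with about 8 N, plus what the stop takes beyond that. Over 20 N on it spoils it. Springs back when let go
- weight: the test weight: plain steel ring, outside 50 mm, hole 24 mm right through, 30 mm tall, about 360 g, standing flat, hole upright, on the foam of the case; its hole goes over a pan's pin. It sinks the stiff blade by 4 to 5 mm, a soft one onto its stop; origin: centre of its underside, z along its axis
- slug: solid plain steel slug without a hole, 50 mm in diameter, 30 mm tall, standing in the case 95 to 125 mm from the ring weight; leave alone; origin: centre of its underside
- case: open shallow black case with grey foam, outside 250 (x) x 150 (y) mm, walls 5 mm thick and 28 mm tall, foam surface 14 mm above the table, fixed; holds weight and slug, either at its -x or +x end; origin: centre of its underside
- tweezers: loose steel tweezers, about 125 x 22 x 8 mm, lying on the table; leave alone; origin: mid-length on its underside
- wad: small loose yellow block of pressed card, 22 x 34 x 20 mm, on the table; leave alone; origin: centre of its underside
- jar: loose jar, 44 mm in diameter, 60 mm tall, on the table; leave alone; origin: centre of its underside
Mind the look-alikes: they are no part of the job. What is shaped like the weight but red or yellow is not meant.

How it is judged:
By the outcome, as a careful person would: the job done as asked, in the order asked, and still so for the second after the job is handed in, with the robot touching nothing.
It also fails if it takes over 72 s, if anything falls off the work surface, if the arm or the gripper's body presses on something with over 40 N, if the wrist force passes 120 N, or if a joint passes its speed limit or range.

## Robot

A 7-joint arm with a two-finger parallel gripper is mounted at the origin on the work surface. World frame = base frame: x ahead of the robot, y to its left, z up, the work surface at z = 0. Lengths are in m, angles in rad, forces in N, time in s.
With the tool pointing down it reaches from about 0.35 to 0.9 m from the base axis. Payload 8.1 kg.
Tool frame: the origin (TCP) lies on the centre line of the jaws, within the pads' length; the fingertips stand 17 mm ahead of it and the grasp point (between the pads) lies 2 mm behind it; z points along the fingers, y is the direction in which the jaws open and shut (so a half turn about z gives the same grasp; the last joint's range is limited). The gripper opens to 92 mm and grips with 3 to 60 N. Pads are 19 mm wide; open, the fingers measure 130 mm over their backs; the gripper's body (75 mm by 190 mm) begins 47 mm behind the grasp point.
Start: joints at [1.077, 0.434, 0.025, 1.573, -0.012, 1.134, -0.075], TCP at [0.238, -0.578, 0.214] pointing down, gripper open.
Joint ranges: [-2.62, 2.62], [-0.44, 2.09], [-1.27, 1.32], [0.08, 2.57], [-1.32, 4.46], [0.12, 2], [-2.74, 2.74]. Speed limits (rad/s): [2.22, 2.22, 3.01, 3.01, 3.14, 3.14, 3.14].

## Interface

Orientations are given as a rotation vector (axis times angle).
In Python, from cell import arm gives the robot as it stands.
- The arm moves only by the shell command python3 -m creep 'ROWS' [FORCE]. ROWS is JSON, a list that holds one entry, the list of rows, each a list of 7 numbers: the shift along the world's x, y, z in cm, then the turn, a rotation vector about the world's x, y, z in degrees, then the opening, from -1 (shut) to 1 (fully open), so that 0 is half open. In form: [[[tx, ty, tz, ax, ay, az, jaw], ...]]. A call has 1 to 5 rows; each row is the pose to reach, as a shift and turn from the pose commanded when the call began; what a row does not reach only later rows make up. A row lasts 1/10 s, in which the tool goes at most 50 mm and 8.59 degrees, less where a joint would pass 70% of its speed; a pose out of reach is approached as far as the arm can. A call with a gripper value outside its range is refused whole. The fingers move at their own pace and stop on an object; FORCE is the grip in N (left out, the last holds). Time passes only in rows, so rows that repeat a pose let the fingers close. It gives the time, the measured TCP pose, the force and the opening at its end, in the units of the state.
- arm.observe(): the state, without advancing time (a new reading comes with each control period).
- arm.get_image(name): name is "side" or "top"; returns the picture (420x560x3 uint8, red, green, blue); there is no depth.
- arm.camera_model(name): a dict with "vfov" (degrees; the focal length in pixels is half the picture's height over the tangent of half this angle, whatever the lens; pixels are square), "cx", "cy" (the principal point, pixels), "k1" (the pictures are not rectified: a ray, as slopes to the right and down, at radius r is drawn at 1 + k1 r^2 times it, then the intrinsics apply), "cam_to_world" (4x4, takes a point from camera to world coordinates). Camera axes: x right, y down, z forward; pixel columns grow to the right and rows downward; lengths in m; the calibration is good to about 2 mm. A picture is of the moment at which its call begins. camera_model takes no time and is no camera call.
- arm.sign_off(): hands the job in, once; it reports no verdict.
The state is a dict: "clock": time; "joints": joint angles; "dq": joint speeds; "joint_efforts": joint torques, N m; "position": TCP position; "ee_rot": TCP orientation; "force": force on the tool from outside, world axes, zero at the start; "ft_torque": the same for the moment, N m; "width": opening from 0.0 (shut) to 1.0 (fully open).
Only numpy, scipy, OpenCV 4.12 (cv2) and the standard library are available. Lean on these libraries where they do the work, as an engineer would, in place of code of your own. Each camera call takes 0.05 s, during which the arm holds its last target.

## Working session

There is one attempt and no reset: what is moved stays moved. The work goes in short steps, Python scripts to look and compute and a shell command to move; the robot and the scene stay as the last step left them, time stands still between calls to the robot, and variables do not carry over. Pictures are saved under pics/ and viewed, and the job is handed in when it is done.

```bash
mkdir -p pics; ls; python3 - <<'E'
from cell import arm
import cv2
for n in("top","side"):
    cv2.imwrite(f"pics/{n}0.png",arm.get_image(n)[:,:,::-1]); m=arm.camera_model(n); print(n,m)
print(arm.observe())
E
```

```text
pics
top {'vfov': 57.50410736718897, 'cx': 278.861549107276, 'cy': 214.46181033502708, 'k1': -0.015485759777659805, 'cam_to_world': array([[ 0.00122863, -0.99355316,  0.11336052,  0.43372732],
       [-0.99960619, -0.00439828, -0.02771494, -0.04561595],
       [ 0.02803485, -0.11328183, -0.99316729,  0.97802916],
       [ 0.        ,  0.        ,  0.        ,  1.        ]])}
side {'vfov': 42.87815874486913, 'cx': 282.83253331165974, 'cy': 199.14490619603743, 'k1': -0.18250049408534924, 'cam_to_world': array([[-0.98850095, -0.08798875,  0.12297903,  0.35484256],
       [-0.15113199,  0.60175766, -0.78424922,  1.08459928],
       [-0.00499847, -0.79381717, -0.60813594,  0.95184188],
       [ 0.        ,  0.        ,  0.        ,  1.        ]])}
{'clock': 0.1, 'joints': array([ 1.07740109,  0.43515921,  0.02496164,  1.57400728, -0.01161978,
        1.13400258, -0.0750956 ]), 'dq': array([ 0.00120138, -0.00190375, -0.00162321, -0.00085874, -0.00110423,
       -0.00019631, -0.00149953]), 'joint_efforts': array([ 3.86295113e-03, -6.69118237e+01,  9.87735763e-01, -3.15141213e+01,
       -6.06954703e-02,  3.75535735e-02, -4.44106405e-06]), 'position': array([ 0.23785569, -0.57744908,  0.2128192 ]), 'ee_rot': array([-3.08047579e+00, -6.09596778e-01,  6.00544526e-04]), 'force': array([-1.36126045,  0.31472575,  0.46883756]), 'ft_torque': array([-0.00808778, -0.00557693, -0.01806173]), 'width': 1.00268893755254}
```

View pics/top0.png

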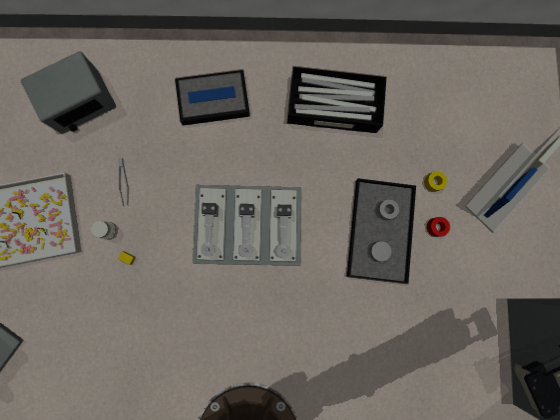

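View pics/side0.png

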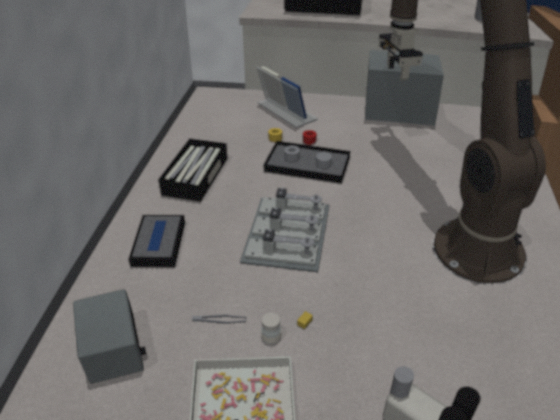

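The top view shows the rack at (247,225), with pans at about (209,250), (246,252) and (284,250), clamps up at row 210. In the case, the grey ring is at (389,209) and the slug at (381,251). The yellow ring (437,181) and red ring (438,227) are decoys on the table. I'll enlarge to confirm.

```bash
cat > h.py <<'E'
import numpy as np, cv2
from cell import arm
def proj(n,P):
    m=arm.camera_model(n); T=np.linalg.inv(m['cam_to_world']); p=np.atleast_2d(P)@T[:3,:3].T+T[:3,3]
    f=210/np.tan(np.radians(m['vfov']/2)); s=p[:,:2]/p[:,2:]; r2=(s**2).sum(1,keepdims=True)
    return s*(1+m['k1']*r2)*f+[m['cx'],m['cy']]
def ray(n,uv):
    m=arm.camera_model(n); f=210/np.tan(np.radians(m['vfov']/2)); d=(np.array(uv,float)-[m['cx'],m['cy']])/f
    s=d.copy()
    for _ in range(20): s=d/(1+m['k1']*(s@s))
    T=m['cam_to_world']; return T[:3,3],T[:3,:3]@np.r_[s,1]
def at_z(n,uv,z):
    o,d=ray(n,uv); return o+d*(z-o[2])/d[2]
def tri(uvt,uvs):
    o1,d1=ray('top',uvt);o2,d2=ray('side',uvs)
    k=np.linalg.lstsq(np.c_[d1,-d2],o2-o1,rcond=None)[0]; a=o1+d1*k[0];b=o2+d2*k[1]; return (a+b)/2,np.linalg.norm(a-b)
def crop(n,img,x,y,w,h,s,out):
    cv2.imwrite(out,cv2.resize(img[y:y+h,x:x+w],None,fx=s,fy=s,interpolation=cv2.INTER_CUBIC))
E
python3 - <<'E'
from h import *
t=cv2.imread('pics/top0.png');s=cv2.imread('pics/side0.png')
crop('t',t,188,180,120,90,6,'pics/c1.png');crop('t',t,340,165,120,90+35,4.8,'pics/c2.png');crop('s',s,235,140,120,130,4.6,'pics/c3.png')
E
```

```text
(no output)
```

View pics/c1.png

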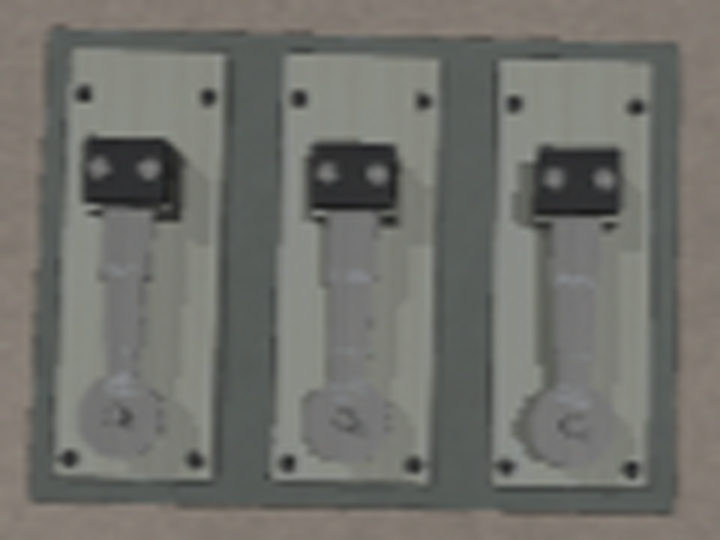

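View pics/c2.png

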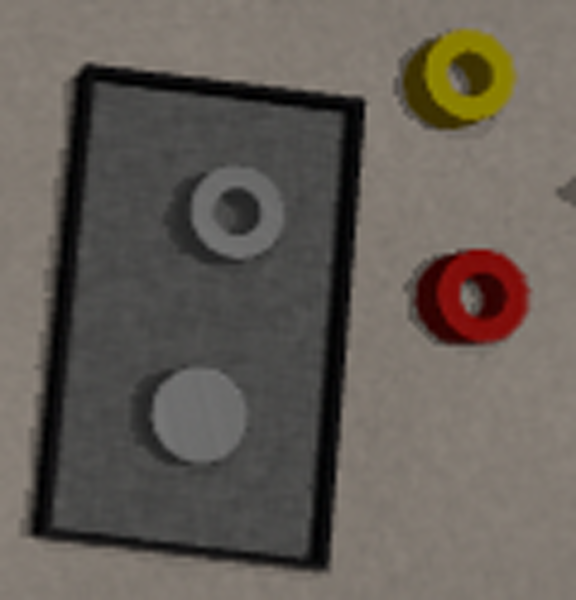

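View pics/c3.png

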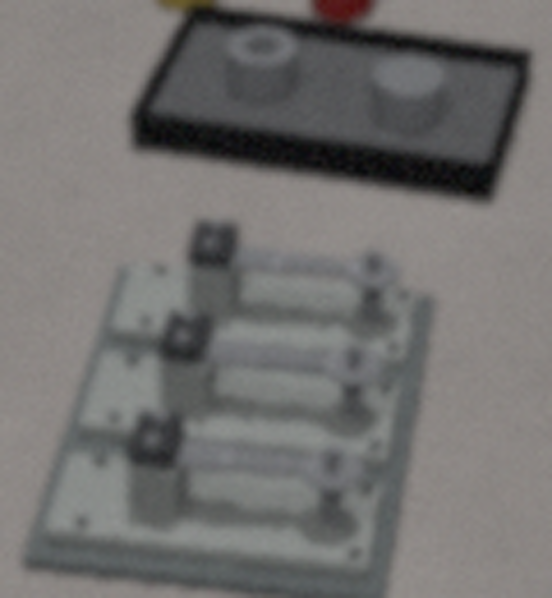

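The only grey ring with a see-through hole inside the case is at (389.6,209.2), so that is the weight. The solid disc at (381,251) is the slug. Next I'll measure, checking against the sizes given.

```bash
python3 - <<'E'
from h import *
from scipy.optimize import least_squares
def C(x,y,s,ox,oy): return np.array([(x+.5)/s-.5+ox,(y+.5)/s-.5+oy])
P=[C(*p,6,188,180) for p in[(122,416),(346,421),(571,427)]]
for p in P: print('pan',at_z('top',p,.06))
print('pan spacing',[np.linalg.norm(at_z('top',P[i],.06)-at_z('top',P[i+1],.06)) for i in(0,1)])
R=[C(*p,6,188,180) for p in[(50,32),(677,42),(673,511),(31,500)]]
W=[at_z('top',p,.01) for p in R]; print('rack',W,[np.linalg.norm(W[i]-W[i-1]) for i in range(4)])
B=[[(70,50),(227,53),(212,480),(54,472)],[(286,53),(440,58),(430,486),(270,480)],[(498,59),(651,64),(649,490),(492,485)]]
for b in B:
    w=[at_z('top',C(*p,6,188,180),.022) for p in b]; c=sum(w)/4; d=(w[0]+w[1]-w[2]-w[3]); d/=np.linalg.norm(d)
    print('stand',c, 'L',np.linalg.norm(w[0]-w[3]),np.linalg.norm(w[0]-w[1]),'yaw',np.degrees(np.arctan2(d[1],d[0])),'pan pred',c-d*.065)
def C2(x,y):return C(x,y,4.8,340,165)
print('ring outer',at_z('top',C2(238,212.5),.044)); print('slug',at_z('top',C2(199,415.5),.044))
e=[at_z('top',C2(*p),.044) for p in[(190,212),(285,212),(238,166),(238,260)]];print('diam',np.linalg.norm(e[0]-e[1]),np.linalg.norm(e[2]-e[3]))
c=[at_z('top',C2(*p),.028) for p in[(86,66),(363,100),(327,568),(34,533)]];print('case',sum(c)/4,[np.linalg.norm(c[i]-c[i-1]) for i in range(4)],c)
# side
def C3(x,y):return C(x,y,4.6,235,140)
for a,b in[((122,416),(333,466)),((346,421),(354,362)),((571,427),(374,264))]: print('side pan',at_z('side',C3(*b),.06),tri(C(*a,6,188,180),C3(*b)))
print('side ring',at_z('side',C3(263,45),.044),tri(C2(238,212.5),C3(263,45)))
E
```

```text
pan [0.45523973 0.09755832 0.06      ]
pan [0.45346141 0.00884436 0.06      ]
pan [ 0.45125423 -0.08063921  0.06      ]
pan spacing [np.float64(0.08873178247070909), np.float64(0.08951078970572379)]
rack [array([0.6192728 , 0.13951433, 0.01      ]), array([ 0.61664254, -0.12800976,  0.01      ]), array([ 0.4172295 , -0.12531042,  0.01      ]), array([0.42147904, 0.14234447, 0.01      ])] [np.float64(0.19781401161578852), np.float64(0.2675370197889091), np.float64(0.19943131568757158), np.float64(0.2676886197648339)]
stand [0.52020472 0.09707887 0.022     ] L 0.17626643122664765 0.06583501014172188 yaw -0.8690243247801391 pan pred [0.4552122 0.0980647 0.022    ]
stand [0.51826303 0.00739113 0.022     ] L 0.17868404454915807 0.0648477769144829 yaw -1.1267526262150476 pan pred [0.4532756  0.00866931 0.022     ]
stand [ 0.51638841 -0.08274767  0.022     ] L 0.17856018427114384 0.06470322571428003 yaw -0.5357136142758137 pan pred [ 0.45139125 -0.08213993  0.022     ]
ring outer [ 0.55552324 -0.34589537  0.044     ]
slug [ 0.45086942 -0.3224702   0.044     ]
diam 0.0497302647953349 0.04908
[... 190 characters left out ...]
array([ 0.63547973, -0.27214924,  0.028     ]), array([ 0.61826202, -0.42021081,  0.028     ]), array([ 0.37280903, -0.39176925,  0.028     ]), array([ 0.3908796 , -0.23982282,  0.028     ])]
side pan [0.44976389 0.09489971 0.06      ] (array([0.45238362, 0.09706601, 0.06188064]), np.float64(0.005634897572919811))
side pan [0.44820994 0.00520174 0.06      ] (array([0.45067137, 0.00850405, 0.06264995]), np.float64(0.005476661567032258))
side pan [ 0.44640902 -0.08832571  0.06      ] (array([ 0.44848078, -0.08059075,  0.06579304]), np.float64(0.005336129168605976))
side ring [ 0.54959537 -0.34766795  0.044     ] (array([ 0.55229983, -0.34548138,  0.04558354]), np.float64(0.005997775392912339))
```

The pan spacing (89–90 mm), rack and case sizes, and ring diameter (about 50 mm) all agree. Now I'll close the fingers and carry them above the left pan.

```bash
python3 -m creep '[[[1,3,2,0,0,-4,-1],[2.5,7.5,3,0,0,-8,-1],[4,12,3,0,0,-12,-1],[5.5,17,3,0,0,-16,-1],[7,21.5,3,0,0,-20,-1]]]' 10
```

```text
clock: 0.6
position: [0.3081, -0.3608, 0.2433]
ee_rot: [-3.141, -0.061, 0.0]
force: [1.4, -0.2, 0.3]
width: 0.617
```

```bash
python3 -m creep '[[[1.5,4.5,0,0,0,-3,-1],[3,9,-1,0,0,-3,-1],[4.5,13.5,-2,0,0,-3,-1],[6,18,-3,0,0,-3,-1],[7.5,22.5,-4,0,0,-3,-1]]]'
```

```text
clock: 1.1
position: [0.3831, -0.1361, 0.2032]
ee_rot: [3.141, -0.017, 0.0]
force: [1.1, 0.4, 0.3]
width: 0.179
```

```bash
python3 -m creep '[[[1.5,4.5,-1,0,0,0,-1],[3,9,-2,0,0,0,-1],[4.5,13.5,-3,0,0,0,-1],[6,18,-4,0,0,0,-1],[7.2,22.5,-5,0,0,0,-1]]]'
```

```text
clock: 1.6
position: [0.4555, 0.0889, 0.1531]
ee_rot: [3.142, -0.018, 0.0]
force: [1.4, -0.7, 0.9]
width: 0.004
```

```bash
python3 -m creep '[[[0,0.87,-1,0,0,0,-1],[0,0.87,-2.5,0,0,0,-1],[0,0.87,-4,0,0,0,-1],[0,0.87,-5,0,0,0,-1],[0,0.87,-5,0,0,0,-1]]]'; python3 - <<'E'
from h import *
o=arm.observe();print(o['position'],o['force'])
t=arm.get_image('top')[:,:,::-1];s=arm.get_image('side')[:,:,::-1]
cv2.imwrite('pics/t1.png',t);cv2.imwrite('pics/s1.png',s)
crop('s',s,235,180,120,100,6,'pics/s1c.png');crop('t',t,180,170,120,100,6,'pics/t1c.png')
print(proj('side',[o['position']-[0,0,.017]]),proj('top',[o['position']-[0,0,.017]]))
E
```

```text
clock: 2.1
position: [0.4539, 0.095, 0.1023]
ee_rot: [3.141, -0.017, -0.004]
force: [-0.4, -0.1, -0.2]
width: 0.004
[0.45394512 0.09502787 0.10230973] [-0.37900583 -0.11706136 -0.2000997 ]
[[305.54751841 233.12787999]] [[207.29551203 249.21942794]]
```

View pics/s1c.png

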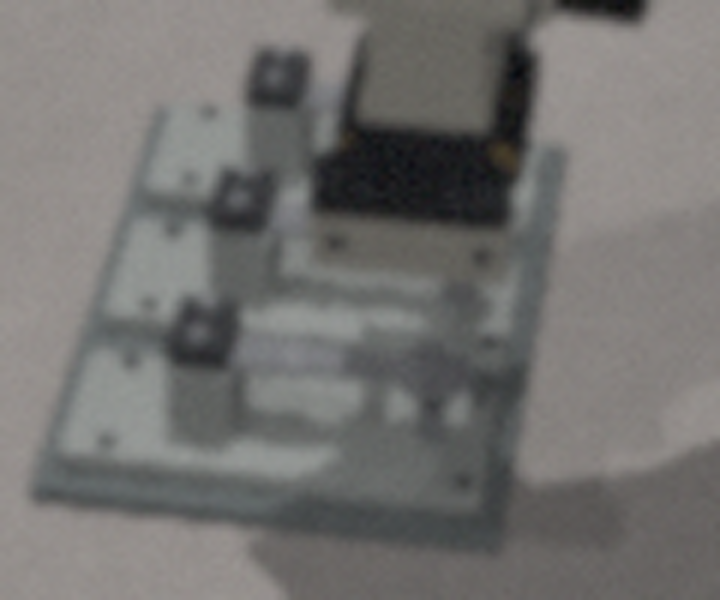

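View pics/t1c.png

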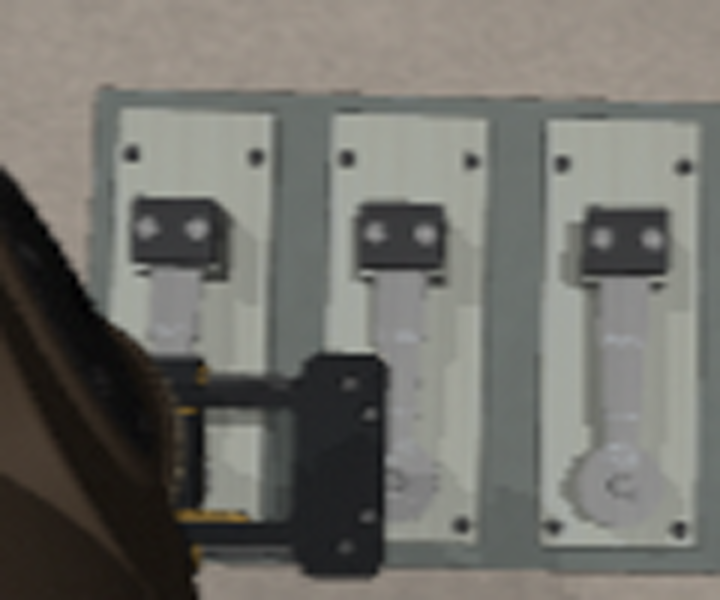

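```bash
python3 - <<'E'
from h import *
o=arm.observe();print(o['position'],o['ee_rot'],o['joints'])
p=o['position']
for d in [(0,.095,.049),(.0375,.095,.049),(-.0375,.095,.049),(0,0,.049),(0,0,-.017),(-.01,0,-.017),(.01,0,-.017),(-.01,0.02,.0),(.01,0.02,.0)]:
  q=proj('side',[p+d])[0]; print(d,q,(q-[235,180])*6)
s=cv2.imread('pics/s1.png'); crop('s',s,285,205,50,50,12,'pics/s1d.png')
E
```

```text
[0.45506035 0.09549399 0.10372464] [ 3.14136942e+00 -1.74582953e-02 -3.64179668e-04] [-0.01375145  0.34535528 -0.38368636  2.05903131  0.18331023  0.76928097
 -2.09112907]
(0, 0.095, 0.049) [300.6704736 238.1100953] [394.02284159 348.66057178]
(0.0375, 0.095, 0.049) [284.15845692 236.5076483 ] [294.95074154 339.0458898 ]
(-0.0375, 0.095, 0.049) [317.28824848 239.70951705] [493.72949088 358.25710228]
(0, 0, 0.049) [305.66390379 211.87223154] [423.98342273 191.23338924]
(0, 0, -0.017) [305.08732559 232.77455088] [420.52395352 316.64730528]
(-0.01, 0, -0.017) [309.12666483 233.15923185] [444.75998899 318.95539107]
(0.01, 0, -0.017) [301.05400641 232.38977835] [396.32403846 314.33867012]
(-0.01, 0.02, 0.0) [308.36904947 233.24190582] [440.21429684 319.4514349 ]
(0.01, 0.02, 0.0) [300.1343263  232.45647304] [390.8059578  314.73883822]
```

View pics/s1d.png

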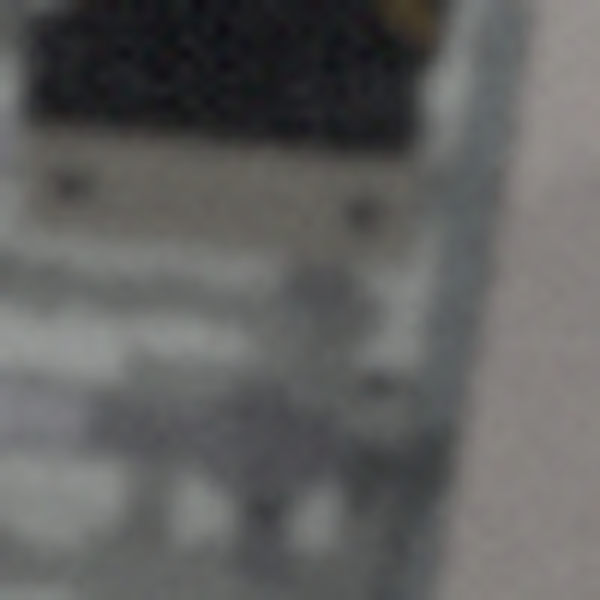

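```bash
python3 - <<'E'
from h import *
s=cv2.imread('pics/s1.png'); crop('s',s,230,80,200,170,4,'pics/s1e.png'); s=cv2.imread('pics/side0.png'); crop('s',s,350,0,120,120,5,'pics/s0e.png')
E
```

```text
(no output)
```

View pics/s1e.png

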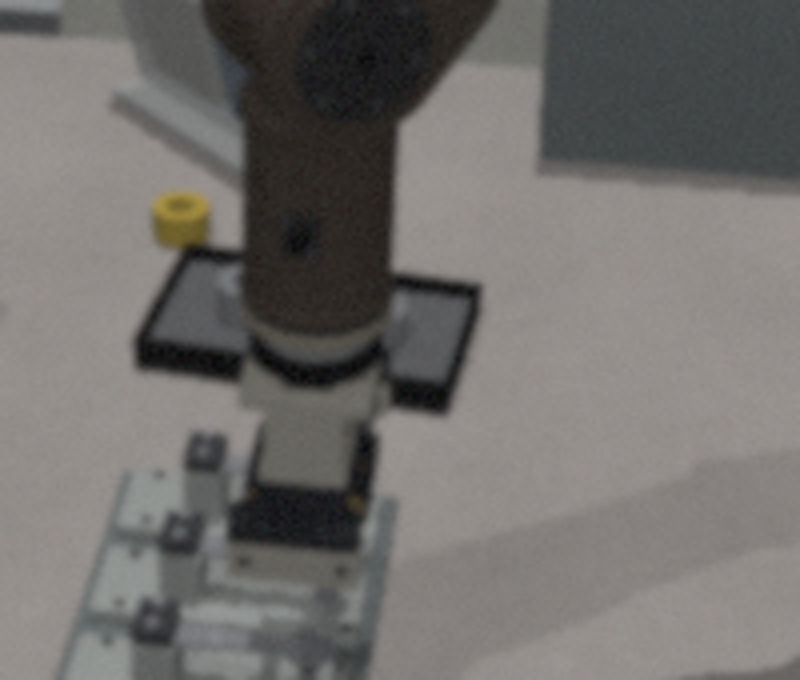

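View pics/s0e.png

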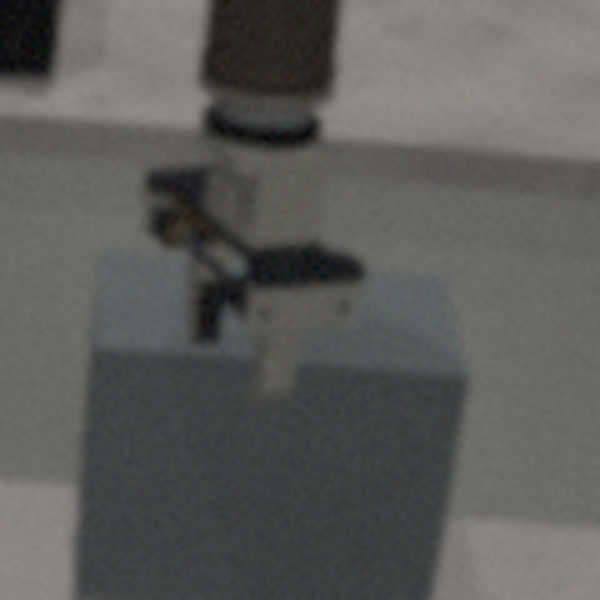

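```bash
python3 - <<'E'
from h import *
a=cv2.imread('pics/s1.png')[195:260,270:340];b=cv2.imread('pics/side0.png')[195:260,270:340]
f=lambda i:cv2.resize(cv2.convertScaleAbs(i,alpha=1.6,beta=-40),None,fx=5,fy=5,interpolation=cv2.INTER_CUBIC)
d=cv2.absdiff(a,b)*3
cv2.imwrite('pics/d1.png',np.hstack([f(a),f(b)]))
E
```

```text
(no output)
```

View pics/d1.png

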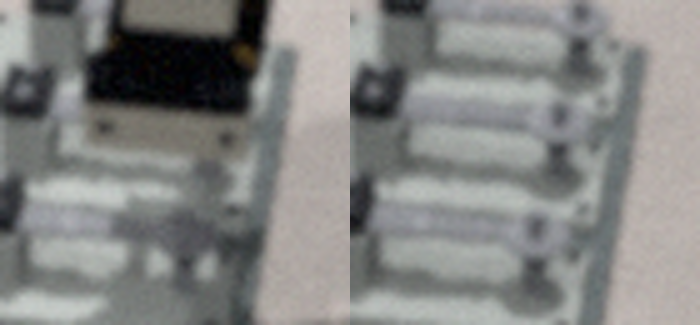

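```bash
python3 - <<'E'
from h import *
from scipy.spatial.transform import Rotation as R
p=np.array([.2379,-.5775,.2128]);r=R.from_rotvec([-3.0805,-.6096,.0006]).as_matrix()
for d in [(0,0,.017),(0,.046,.017),(0,.065,.017),(0,-.046,.017),(0,-.065,.017),(0,-.065,-.049),(0,-.095,-.049),(0,.095,-.049)]: 
  q=proj('side',[p+r@d])[0];print(d,q.round(1),((q-[350,0])*5).round(),proj('top',[p+r@d])[0].round(1))
E
```

```text
(0, 0, 0.017) [394.2  82. ] [221. 410.] [530.  355.2]
(0, 0.046, 0.017) [388.8  76.4] [194. 382.] [549.6 346.1]
(0, 0.065, 0.017) [386.6  74.1] [183. 371.] [557.7 342.3]
(0, -0.046, 0.017) [399.9  87.9] [249. 440.] [510.2 364.5]
(0, -0.065, 0.017) [402.3  90.4] [261. 452.] [502.  368.3]
(0, -0.065, -0.049) [404.6  71.6] [273. 358.] [523.6 378.4]
(0, -0.095, -0.049) [408.6  75.5] [293. 377.] [509.3 385.1]
(0, 0.095, -0.049) [385.   52.9] [175. 264.] [597.5 343.4]
```

```bash
python3 - <<'E'
from h import *
t=cv2.imread('pics/top0.png'); crop('t',t,440,270,120,150,4,'pics/t0e.png')
E
```

```text
(no output)
```

View pics/t0e.png

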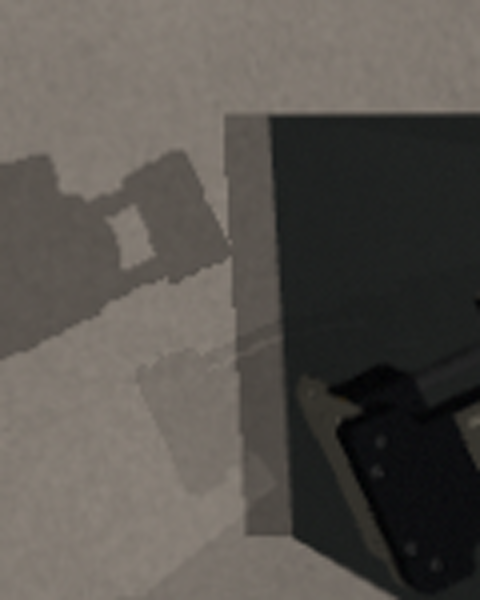

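```bash
python3 - <<'E'
from h import *
from scipy.spatial.transform import Rotation as R
p=np.array([.2379,-.5775,.2128]);r=R.from_rotvec([-3.0805,-.6096,.0006]).as_matrix()
P,e=tri((517.5,364.5),(404.5,79.5));print(P,e,r.T@(P-p))
# pixels of plate in s1: side bottom edge corners; 
for uv in[(286.5,222),(319.5,227)]:
    for z in(.15,.19): print(uv,z,at_z('side',uv,z))
# top: block corners crop6 -> raw
for c in[(385,355),(385,575)]:
    uv=np.array(c)/6+[180,170]
    for z in(.15,.19,.22): print(uv,z,at_z('top',uv,z))
E
```

```text
[ 0.21798641 -0.53385267  0.22442688] 0.0191174387587267 [-0.00179027 -0.04795832 -0.01155939]
(286.5, 222) 0.15 [0.49524887 0.1360867  0.15      ]
(286.5, 222) 0.19 [0.48824468 0.18340339 0.19      ]
(319.5, 227) 0.15 [0.41717662 0.14289478 0.15      ]
(319.5, 227) 0.19 [0.41406707 0.18987185 0.19      ]
[244.16666667 229.16666667] 0.15 [0.49588513 0.00633224 0.15      ]
[244.16666667 229.16666667] 0.19 [0.49288244 0.00382275 0.19      ]
[244.16666667 229.16666667] 0.22 [0.49063043 0.00194064 0.22      ]
[244.16666667 265.83333333] 0.15 [0.41721634 0.005448   0.15      ]
[244.16666667 265.83333333] 0.19 [0.41801395 0.00298122 0.19      ]
[244.16666667 265.83333333] 0.22 [0.41861215 0.00113115 0.22      ]
```

The closed fingertips can't be seen from the side. Both views put the gripper about 30–40 mm higher than the stated geometry, so I'll go by force and go down slowly.

```bash
python3 -m creep '[[[0,0.2,-0.3,0,0,0,-1],[0,0.2,-0.6,0,0,0,-1],[0,0.2,-0.9,0,0,0,-1],[0,0.2,-1.2,0,0,0,-1],[0,0.2,-1.2,0,0,0,-1]]]'; python3 -m creep '[[[0,0,-0.1,0,0,0,-1],[0,0,-0.2,0,0,0,-1],[0,0,-0.3,0,0,0,-1],[0,0,-0.4,0,0,0,-1],[0,0,-0.5,0,0,0,-1]]]'
```

```text
clock: 2.7
position: [0.4548, 0.0977, 0.0912]
ee_rot: [3.141, -0.017, -0.001]
force: [0.2, 0.3, 0.6]
width: 0.008
clock: 3.2
position: [0.4551, 0.0978, 0.0865]
ee_rot: [3.142, -0.017, 0.0]
force: [-0.2, 1.6, 0.4]
width: 0.008
```

```bash
python3 - <<'E'
from h import *
f=[arm.observe()['force'][2] for _ in range(3)];print(f)
s=arm.get_image('side')[:,:,::-1];cv2.imwrite('pics/s2.png',s)
f=[arm.observe()['force'][2] for _ in range(3)];print(f)
a=cv2.imread('pics/s1.png')[195:260,270:340];b=s[195:260,270:340]
g=lambda i:cv2.resize(cv2.convertScaleAbs(i,alpha=1.6,beta=-40),None,fx=5,fy=5,interpolation=cv2.INTER_CUBIC)
cv2.imwrite('pics/d2.png',np.hstack([g(a),g(b)]))
E
```

```text
[np.float64(0.3686635582546747), np.float64(0.3686635582546747), np.float64(0.3686635582546747)]
[np.float64(-0.6241114734718936), np.float64(-0.6241114734718936), np.float64(-0.6241114734718936)]
```

View pics/d2.png

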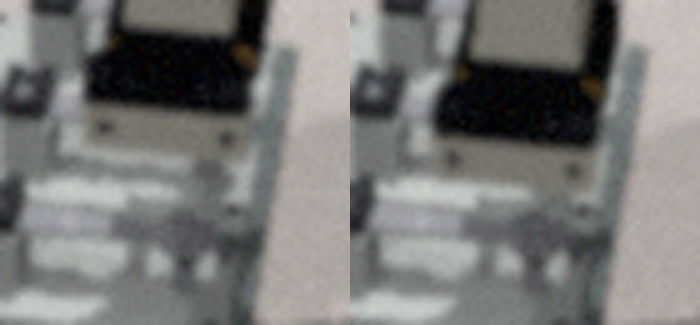

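```bash
python3 -m creep '[[[0,0,-0.1,0,0,0,-1],[0,0,-0.2,0,0,0,-1],[0,0,-0.3,0,0,0,-1],[0,0,-0.4,0,0,0,-1],[0,0,-0.5,0,0,0,-1]]]'
```

```text
clock: 3.75
position: [0.455, 0.0978, 0.0815]
ee_rot: [3.142, -0.017, -0.0]
force: [-0.6, -0.0, -0.6]
width: 0.003
```

```bash
python3 -m creep '[[[0,0,-0.1,0,0,0,-1],[0,0,-0.2,0,0,0,-1],[0,0,-0.3,0,0,0,-1],[0,0,-0.3,0,0,0,-1],[0,0,-0.3,0,0,0,-1]]]'
python3 - <<'E'
from h import *
s=arm.get_image('side')[:,:,::-1];cv2.imwrite('pics/s3.png',s)
print(arm.observe()['force'])
a=cv2.imread('pics/s2.png')[195:260,270:340];b=s[195:260,270:340]
g=lambda i:cv2.resize(cv2.convertScaleAbs(i,alpha=1.6,beta=-40),None,fx=5,fy=5,interpolation=cv2.INTER_CUBIC)
cv2.imwrite('pics/d3.png',np.hstack([g(a),g(b)]))
E
```

```text
clock: 4.25
position: [0.455, 0.0978, 0.0785]
ee_rot: [3.141, -0.017, -0.0]
force: [0.3, -0.7, 0.2]
width: 0.005
[-0.31913365 -0.19677452  0.20524933]
```

View pics/d3.png

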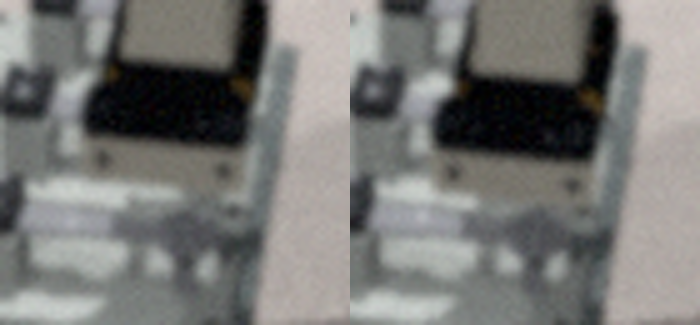

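Still no contact at 0.079 (nominal contact was 0.091). I'll go on slowly.

```bash
python3 -m creep '[[[0,0,-0.15,0,0,0,-1],[0,0,-0.3,0,0,0,-1],[0,0,-0.45,0,0,0,-1],[0,0,-0.6,0,0,0,-1],[0,0,-0.6,0,0,0,-1]]]'
```

```text
clock: 4.8
position: [0.4549, 0.0978, 0.0723]
ee_rot: [3.141, -0.017, -0.001]
force: [0.3, 0.0, -0.1]
width: 0.008
```

```bash
python3 -m creep '[[[0,0,-0.1,0,0,0,-1],[0,0,-0.2,0,0,0,-1],[0,0,-0.3,0,0,0,-1],[0,0,-0.4,0,0,0,-1],[0,0,-0.4,0,0,0,-1]]]'
python3 - <<'E'
from h import *
s=arm.get_image('side')[:,:,::-1];cv2.imwrite('pics/s4.png',s)
t=arm.get_image('top')[:,:,::-1];cv2.imwrite('pics/t4.png',t)
print(arm.observe()['force'],arm.observe()['position'])
a=cv2.imread('pics/s3.png')[195:260,270:340];b=s[195:260,270:340]
g=lambda i:cv2.resize(cv2.convertScaleAbs(i,alpha=1.6,beta=-40),None,fx=5,fy=5,interpolation=cv2.INTER_CUBIC)
cv2.imwrite('pics/d4.png',np.hstack([g(a),g(b)]))
E
```

```text
clock: 5.3
position: [0.455, 0.0978, 0.0684]
ee_rot: [3.141, -0.017, -0.0]
force: [0.6, 0.4, -0.4]
width: 0.002
[-0.39905749  0.03097458  0.47643398] [0.45504284 0.09780102 0.06850899]
```

View pics/d4.png

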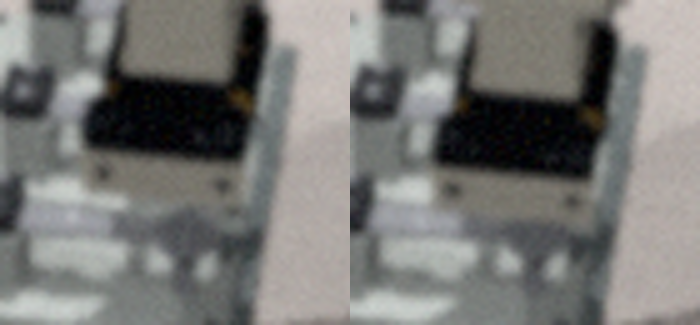

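```bash
python3 - <<'E'
from h import *
from scipy.optimize import brentq
for uv in[(303,239.4),(289,237.5),(316,240.5)]:
    o,d=ray('side',uv)
    for y in(.145,.17,.193): k=(y-o[1])/d[1]; print(uv,y,(o+k*d).round(4))
t=cv2.imread('pics/t4.png');crop('t',t,180,170,120,100,6,'pics/t4c.png')
E
```

```text
(303, 239.4) 0.145 [0.4546 0.145  0.1087]
(303, 239.4) 0.17 [0.4519 0.17   0.1311]
(303, 239.4) 0.193 [0.4495 0.193  0.1518]
(289, 237.5) 0.145 [0.488  0.145  0.1104]
(289, 237.5) 0.17 [0.4844 0.17   0.1328]
(289, 237.5) 0.193 [0.4812 0.193  0.1534]
(316, 240.5) 0.145 [0.4237 0.145  0.1092]
(316, 240.5) 0.17 [0.4219 0.17   0.1316]
(316, 240.5) 0.193 [0.4202 0.193  0.1522]
```

View pics/t4c.png

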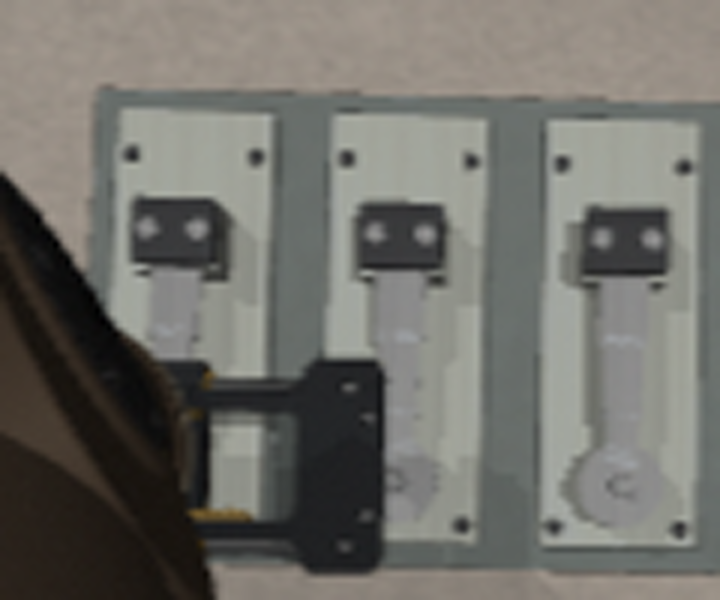

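```bash
python3 -m creep '[[[0,0,-0.1,0,0,0,-1],[0,0,-0.2,0,0,0,-1],[0,0,-0.3,0,0,0,-1],[0,0,-0.4,0,0,0,-1],[0,0,-0.5,0,0,0,-1]]]'
```

```text
clock: 5.9
position: [0.455, 0.0978, 0.0634]
ee_rot: [3.142, -0.017, -0.0]
force: [1.2, 0.9, -0.0]
width: 0.011
```

```bash
python3 -m creep '[[[0,0,-0.1,0,0,0,-1],[0,0,-0.2,0,0,0,-1],[0,0,-0.3,0,0,0,-1],[0,0,-0.4,0,0,0,-1],[0,0,-0.5,0,0,0,-1]]]'; python3 - <<'E'
from h import *
s=arm.get_image('side')[:,:,::-1];cv2.imwrite('pics/s5.png',s)
print(arm.observe()['force'],arm.observe()['position'])
a=cv2.imread('pics/s4.png')[195:260,270:340];b=s[195:260,270:340]
g=lambda i:cv2.resize(cv2.convertScaleAbs(i,alpha=1.6,beta=-40),None,fx=5,fy=5,interpolation=cv2.INTER_CUBIC)
cv2.imwrite('pics/d5.png',np.hstack([g(a),g(b)]))
E
```

```text
clock: 6.4
position: [0.4548, 0.0978, 0.0585]
ee_rot: [3.141, -0.017, -0.001]
force: [-1.4, -0.7, 1.9]
width: 0.002
[-1.19096193 -0.71692868  2.5691438 ] [0.45473484 0.09779258 0.0583572 ]
```

View pics/d5.png

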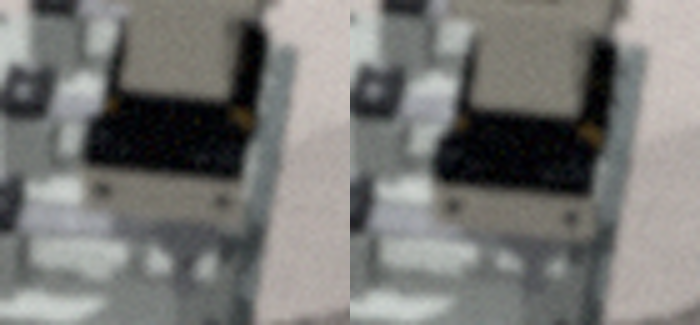

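Contact has begun: about 2 N at z 0.0585. The true fingertips therefore sit about 30 mm higher than the nominal ones. I'll creep down.

```bash
python3 -m creep '[[[0,0,-0.1,0,0,0,-1],[0,0,-0.2,0,0,0,-1],[0,0,-0.2,0,0,0,-1]]]';python3 -m creep '[[[0,0,-0.1,0,0,0,-1],[0,0,-0.2,0,0,0,-1],[0,0,-0.2,0,0,0,-1]]]'
```

```text
clock: 6.75
position: [0.4547, 0.0978, 0.0564]
ee_rot: [3.141, -0.017, -0.001]
force: [-3.9, 0.3, 3.2]
width: 0.004
clock: 7.05
position: [0.4547, 0.0978, 0.0544]
ee_rot: [3.141, -0.017, -0.001]
force: [-4.1, 0.4, 4.8]
width: 0.005
```

```bash
python3 - <<'E'
from h import *
s=arm.get_image('side')[:,:,::-1];cv2.imwrite('pics/s6.png',s)
o=arm.observe();print(o['force'],o['ft_torque'],o['position'])
a=cv2.imread('pics/side0.png')[180:260,265:345];b=s[180:260,265:345]
g=lambda i:cv2.resize(cv2.convertScaleAbs(i,alpha=1.6,beta=-40),None,fx=5,fy=5,interpolation=cv2.INTER_CUBIC)
cv2.imwrite('pics/d6.png',np.hstack([g(a),g(b)]))
E
```

```text
[-3.50103967  0.14819326  5.71240994] [ 0.04229669  0.94991929 -0.01498418] [0.45468742 0.09780438 0.05445173]
```

View pics/d6.png

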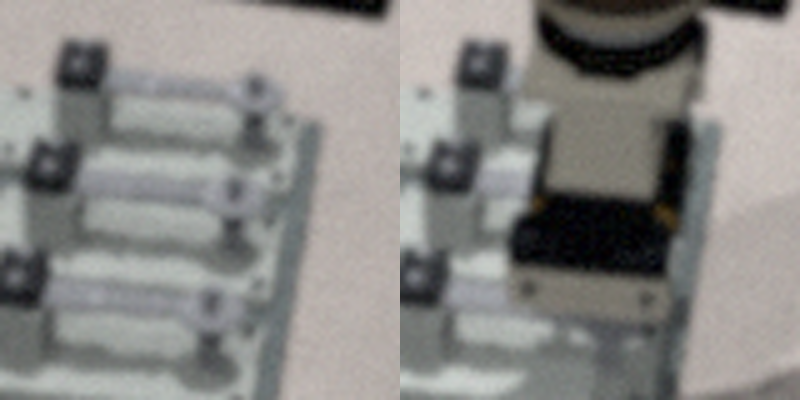

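The push grows about 0.8 N/mm, with the contact near the tool axis; the x force fits friction from the tilting pin. I'll carry on to the stop in 1 mm steps.

```bash
python3 -m creep '[[[0,0,-0.1,0,0,0,-1],[0,0,-0.2,0,0,0,-1],[0,0,-0.2,0,0,0,-1]]]';python3 -m creep '[[[0,0,-0.05,0,0,0,-1],[0,0,-0.1,0,0,0,-1],[0,0,-0.1,0,0,0,-1]]]'
```

```text
clock: 7.4
position: [0.4545, 0.0978, 0.0524]
ee_rot: [3.141, -0.017, -0.001]
force: [-5.7, 1.0, 6.6]
width: 0.003
clock: 7.7
position: [0.4545, 0.0978, 0.0515]
ee_rot: [3.141, -0.017, -0.001]
force: [-4.7, -0.1, 7.8]
width: 0.009
```

```bash
python3 -m creep '[[[0,0,-0.05,0,0,0,-1],[0,0,-0.05,0,0,0,-1]]]';python3 -m creep '[[[0,0,-0.05,0,0,0,-1],[0,0,-0.05,0,0,0,-1]]]'
```

```text
clock: 7.9
position: [0.4545, 0.0978, 0.051]
ee_rot: [3.141, -0.017, -0.001]
force: [-4.1, 0.7, 7.7]
width: 0.001
clock: 8.1
position: [0.4544, 0.0978, 0.0507]
ee_rot: [3.141, -0.017, -0.001]
force: [-5.9, -0.4, 11.0]
width: 0.006
```

On the stop: the force jumped to 11 N at z 0.0507. Now I'll hold for a second.

```bash
for i in 1; do :; done; python3 -m creep '[[[0,0,0,0,0,0,-1],[0,0,0,0,0,0,-1],[0,0,0,0,0,0,-1],[0,0,0,0,0,0,-1],[0,0,0,0,0,0,-1]]]';python3 -m creep '[[[0,0,0,0,0,0,-1],[0,0,0,0,0,0,-1],[0,0,0,0,0,0,-1],[0,0,0,0,0,0,-1],[0,0,0,0,0,0,-1]]]'
```

```text
clock: 8.6
position: [0.4545, 0.0978, 0.0507]
ee_rot: [3.141, -0.017, -0.001]
force: [-6.4, -0.0, 10.8]
width: 0.005
clock: 9.1
position: [0.4545, 0.0978, 0.0507]
ee_rot: [3.141, -0.017, -0.001]
force: [-5.1, -0.1, 10.7]
width: -0.001
```

The left blade gave about 8 N just before the stop, so it looks stiff. I'll release slowly and move to the middle one.

```bash
python3 -m creep '[[[0,0,0.3,0,0,0,-1],[0,0,0.6,0,0,0,-1],[0,0,0.9,0,0,0,-1],[0,0,1.3,0,0,0,-1],[0,0,2.5,0,0,0,-1]]]';python3 -m creep '[[[0,-2.5,0,0,0,0,-1],[-0.1,-6,0,0,0,0,-1],[-0.2,-8.9,0,0,0,0,-1],[-0.2,-8.9,-0.5,0,0,0,-1],[-0.2,-8.9,-1.1,0,0,0,-1]]]'
```

```text
clock: 9.6
position: [0.4549, 0.0976, 0.0754]
ee_rot: [3.141, -0.017, -0.002]
force: [0.7, 0.5, -0.9]
width: 0.006
clock: 10.1
position: [0.4538, 0.0083, 0.0651]
ee_rot: [-3.141, 0.02, -0.003]
force: [0.3, -0.0, -0.5]
width: -0.0
```

```bash
python3 -m creep '[[[0,0,-0.1,0,0,0,-1],[0,0,-0.2,0,0,0,-1],[0,0,-0.4,0,0,0,-1],[0,0,-0.6,0,0,0,-1],[0,0,-0.6,0,0,0,-1]]]'
```

```text
clock: 10.6
position: [0.4531, 0.0092, 0.0584]
ee_rot: [-3.141, 0.016, 0.0]
force: [0.2, 0.5, -0.3]
width: 0.002
```

```bash
python3 -m creep '[[[0,0,-0.1,0,0,0,-1],[0,0,-0.2,0,0,0,-1],[0,0,-0.3,0,0,0,-1],[0,0,-0.4,0,0,0,-1],[0,0,-0.4,0,0,0,-1]]]'; python3 -m creep '[[[0,0,-0.1,0,0,0,-1],[0,0,-0.2,0,0,0,-1],[0,0,-0.25,0,0,0,-1],[0,0,-0.25,0,0,0,-1]]]'
```

```text
clock: 11.1
position: [0.4529, 0.0089, 0.0544]
ee_rot: [-3.142, 0.017, 0.001]
force: [-1.0, 0.8, 1.6]
width: 0.005
clock: 11.5
position: [0.4529, 0.0088, 0.052]
ee_rot: [3.141, -0.017, -0.001]
force: [-1.8, 1.3, 3.3]
width: 0.007
```

```bash
python3 -m creep '[[[0,0,-0.05,0,0,0,-1],[0,0,-0.1,0,0,0,-1],[0,0,-0.1,0,0,0,-1]]]'; python3 -m creep '[[[0,0,-0.04,0,0,0,-1],[0,0,-0.04,0,0,0,-1]]]'
```

```text
clock: 11.8
position: [0.4529, 0.0088, 0.051]
ee_rot: [3.141, -0.017, -0.0]
force: [-2.4, -0.2, 3.7]
width: 0.002
clock: 12.0
position: [0.4529, 0.0088, 0.0508]
ee_rot: [3.141, -0.017, -0.0]
force: [-4.4, 0.6, 5.8]
width: 0.006
```

```bash
python3 -m creep '[[[0,0,-0.03,0,0,0,-1],[0,0,-0.03,0,0,0,-1]]]'; python3 -m creep '[[[0,0,0,0,0,0,-1],[0,0,0,0,0,0,-1],[0,0,0,0,0,0,-1],[0,0,0,0,0,0,-1],[0,0,0,0,0,0,-1]]]';python3 -m creep '[[[0,0,0,0,0,0,-1],[0,0,0,0,0,0,-1],[0,0,0,0,0,0,-1],[0,0,0,0,0,0,-1],[0,0,0,0,0,0,-1]]]'
```

```text
clock: 12.2
position: [0.4529, 0.0088, 0.0506]
ee_rot: [3.141, -0.017, -0.0]
force: [-3.2, 1.0, 9.4]
width: 0.006
clock: 12.7
position: [0.453, 0.0088, 0.0506]
ee_rot: [3.141, -0.017, -0.0]
force: [-3.8, 0.3, 8.5]
width: 0.01
clock: 13.2
position: [0.4529, 0.0088, 0.0506]
ee_rot: [3.141, -0.017, -0.0]
force: [-4.6, -0.2, 9.2]
width: 0.003
```

The middle blade read 3–4 N just before its stop, so it is soft. Now the right one.

```bash
python3 -m creep '[[[0,0,0.3,0,0,0,-1],[0,0,0.6,0,0,0,-1],[0,0,0.9,0,0,0,-1],[0,0,1.3,0,0,0,-1],[0,0,2.5,0,0,0,-1]]]';python3 -m creep '[[[0,-2.5,0,0,0,0,-1],[-0.1,-6,0,0,0,0,-1],[-0.2,-9,0,0,0,0,-1],[-0.2,-9,-0.5,0,0,0,-1],[-0.2,-9,-1.1,0,0,0,-1]]]'
```

```text
clock: 13.7
position: [0.4526, 0.0086, 0.0753]
ee_rot: [3.141, -0.017, -0.002]
force: [0.3, -0.2, 0.2]
width: 0.009
clock: 14.2
position: [0.4515, -0.0818, 0.0648]
ee_rot: [3.141, -0.02, 0.002]
force: [0.2, 0.3, 0.1]
width: 0.005
```

```bash
python3 -m creep '[[[0,0,-0.1,0,0,0,-1],[0,0,-0.2,0,0,0,-1],[0,0,-0.4,0,0,0,-1],[0,0,-0.6,0,0,0,-1],[0,0,-0.7,0,0,0,-1]]]'; python3 -m creep '[[[0,0,-0.1,0,0,0,-1],[0,0,-0.2,0,0,0,-1],[0,0,-0.3,0,0,0,-1],[0,0,-0.4,0,0,0,-1],[0,0,-0.4,0,0,0,-1]]]'
```

```text
clock: 14.7
position: [0.4511, -0.0808, 0.0572]
ee_rot: [-3.141, 0.016, 0.0]
force: [-1.0, 1.5, 0.4]
width: 0.004
clock: 15.2
position: [0.4509, -0.0812, 0.0532]
ee_rot: [-3.142, 0.017, 0.0]
force: [-0.5, 0.7, 2.5]
width: 0.006
```

```bash
python3 -m creep '[[[0,0,-0.1,0,0,0,-1],[0,0,-0.2,0,0,0,-1],[0,0,-0.2,0,0,0,-1]]]'; python3 -m creep '[[[0,0,-0.05,0,0,0,-1],[0,0,-0.05,0,0,0,-1]]]'
```

```text
clock: 15.5
position: [0.4509, -0.0812, 0.0512]
ee_rot: [3.142, -0.017, -0.001]
force: [-1.2, -0.0, 2.3]
width: 0.008
clock: 15.7
position: [0.451, -0.0812, 0.0509]
ee_rot: [3.141, -0.017, -0.0]
force: [-1.8, 0.6, 4.9]
width: 0.007
```

```bash
python3 -m creep '[[[0,0,-0.03,0,0,0,-1],[0,0,-0.03,0,0,0,-1]]]'; python3 -m creep '[[[0,0,0,0,0,0,-1],[0,0,0,0,0,0,-1],[0,0,0,0,0,0,-1],[0,0,0,0,0,0,-1],[0,0,0,0,0,0,-1]]]';python3 -m creep '[[[0,0,0,0,0,0,-1],[0,0,0,0,0,0,-1],[0,0,0,0,0,0,-1],[0,0,0,0,0,0,-1],[0,0,0,0,0,0,-1]]]'
```

```text
clock: 15.9
position: [0.451, -0.0812, 0.0507]
ee_rot: [3.141, -0.017, -0.0]
force: [-3.1, 0.9, 7.3]
width: 0.003
clock: 16.4
position: [0.4509, -0.0812, 0.0507]
ee_rot: [3.141, -0.017, -0.0]
force: [-2.7, 0.8, 6.7]
width: 0.008
clock: 16.9
position: [0.4509, -0.0812, 0.0507]
ee_rot: [3.141, -0.017, -0.0]
force: [-2.9, 0.4, 7.5]
width: 0.005
```

The right blade gave about 2.5 N before its stop, so it is soft and the left blade is the stiff one. Next I'll let it up, open the fingers and go above the ring, turned with the case.

```bash
python3 -m creep '[[[0,0,0.3,0,0,0,-1],[0,0,0.6,0,0,0,-1],[0,0,0.9,0,0,0,-1],[0,0,1.3,0,0,0,-1],[0,0,4.5,0,0,0,-1]]]';python3 -m creep '[[[1,-2.5,2.5,0,0,-2,-1],[2.8,-7,3,0,0,-4,0],[4.6,-11.5,3,0,0,-6,0.43],[6.4,-16,3,0,0,-6,0.43],[8.2,-20.5,3,0,0,-6,0.43]]]'
```

```text
clock: 17.4
position: [0.449, -0.0812, 0.0939]
ee_rot: [-3.141, 0.017, 0.008]
force: [-0.0, -0.2, 0.0]
width: 0.009
clock: 17.9
position: [0.5336, -0.2883, 0.126]
ee_rot: [3.136, -0.181, 0.001]
force: [0.5, 1.7, -0.5]
width: 0.306
```

```bash
python3 -m creep '[[[1.2,-3,0,0,0,0,0.43],[2.25,-6,-1,0,0,0,0.43],[2.25,-6,-3,0,0,0,0.43],[2.25,-6,-4.5,0,0,0,0.43],[2.25,-6,-4.5,0,0,0,0.43]]]'
python3 - <<'E'
from h import *
o=arm.observe();print(o['position'],o['force'],o['width'])
t=arm.get_image('top')[:,:,::-1];s=arm.get_image('side')[:,:,::-1]
cv2.imwrite('pics/t7.png',t);cv2.imwrite('pics/s7.png',s)
crop('s',s,250,100,120,100,6,'pics/s7c.png');crop('t',t,340,160,120,100,6,'pics/t7c.png')
E
```

```text
clock: 18.4
position: [0.5539, -0.3447, 0.078]
ee_rot: [-3.134, 0.18, 0.007]
force: [-1.2, -0.0, 0.0]
width: 0.705
[ 0.55388121 -0.34467286  0.07804195] [-1.17902652 -0.01400965  0.00122185] 0.7049308249600406
```

View pics/s7c.png

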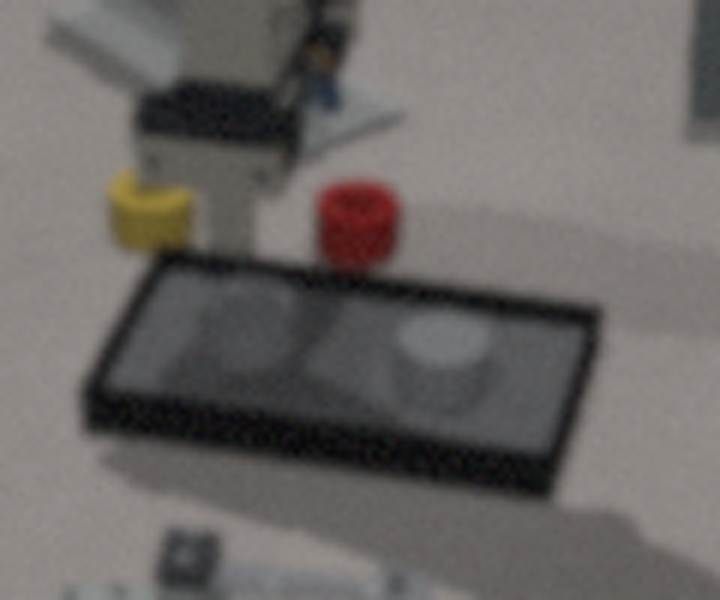

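View pics/t7c.png

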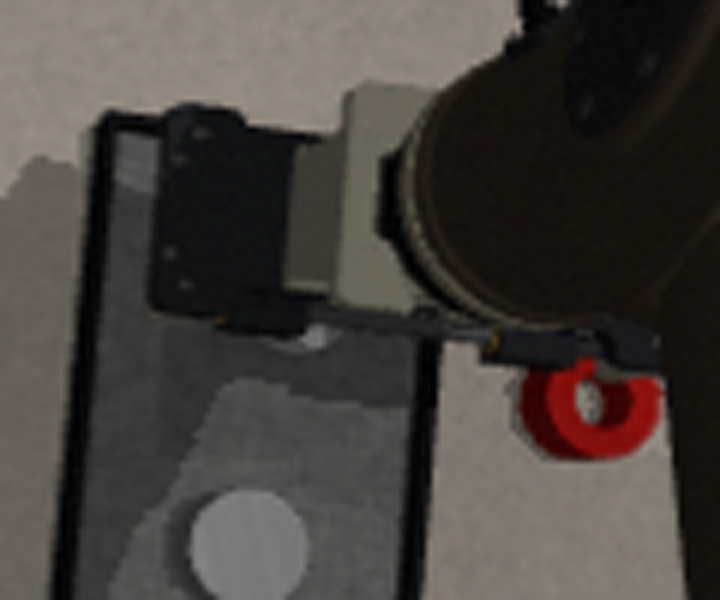

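```bash
python3 - <<'E'
from h import *
from scipy.spatial.transform import Rotation as R
o=arm.observe();p=o['position'];r=R.from_rotvec(o['ee_rot']).as_matrix();print(p,r.round(3).tolist())
for sgn in(-1,1):
  for yy in(.0325,.05):
    for dz in(-.03,-.02,-.013,0,.017):
      q=proj('side',[p+r@[0,sgn*yy,dz]])[0];print(sgn,yy,dz,((q-[250,100])*6).round())
E
```

```text
[ 0.55554233 -0.34510254  0.080649  ] [[0.993, -0.114, -0.001], [-0.114, -0.993, 0.001], [-0.001, -0.001, -1.0]]
-1 0.0325 -0.03 [223. 220.]
-1 0.0325 -0.02 [223. 237.]
-1 0.0325 -0.013 [223. 249.]
-1 0.0325 0 [223. 270.]
-1 0.0325 0.017 [223. 298.]
-1 0.05 -0.03 [214. 237.]
-1 0.05 -0.02 [214. 254.]
-1 0.05 -0.013 [214. 266.]
-1 0.05 0 [214. 288.]
-1 0.05 0.017 [214. 316.]
1 0.0325 -0.03 [255. 159.]
1 0.0325 -0.02 [255. 175.]
1 0.0325 -0.013 [255. 187.]
1 0.0325 0 [255. 208.]
1 0.0325 0.017 [254. 236.]
1 0.05 -0.03 [263. 143.]
1 0.05 -0.02 [263. 160.]
1 0.05 -0.013 [263. 171.]
1 0.05 0 [263. 192.]
1 0.05 0.017 [262. 219.]
```

The near fingertip at side crop (230,262) sits at TCP+15 mm, which agrees with the press contact. It also shows the same x bias as the side-camera objects, so the robot and top camera agree. I'll go down around the ring.

```bash
python3 -m creep '[[[0,0,-2,0,0,0,0.43],[0,0,-4,0,0,0,0.43],[0,0,-5,0,0,0,0.43],[0,0,-5.5,0,0,0,0.43],[0,0,-5.5,0,0,0,0.43]]]'
python3 - <<'E'
from h import *
o=arm.observe();print(o['position'],o['force'],o['width'])
t=arm.get_image('top')[:,:,::-1];s=arm.get_image('side')[:,:,::-1]
crop('s',s,250,100,120,100,6,'pics/s8c.png');crop('t',t,340,160,120,100,6,'pics/t8c.png')
E
```

```text
clock: 19.0
position: [0.5557, -0.346, 0.0258]
ee_rot: [-3.136, 0.181, -0.0]
force: [0.7, -0.4, -0.2]
width: 0.712
[ 0.55572305 -0.34596252  0.0257667 ] [ 0.70289689 -0.44367259 -0.21815961] 0.7123580891812586
```

View pics/s8c.png

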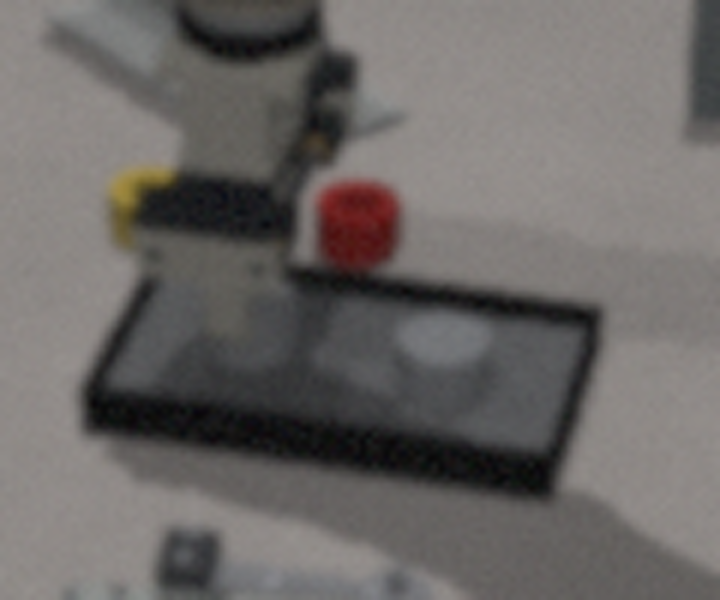

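The finger straddles the ring: tip at crop (225,335), ring centre at about (252,320), as predicted. I'll go on down, then grip.

```bash
python3 -m creep '[[[0,0,-0.6,0,0,0,0.43],[0,0,-1.2,0,0,0,0.43],[0,0,-1.6,0,0,0,0.43],[0,0,-1.9,0,0,0,0.43],[0,0,-1.9,0,0,0,0.43]]]'; python3 -m creep '[[[0,0,0,0,0,0,0],[0,0,0,0,0,0,-0.1],[0,0,0,0,0,0,-0.3],[0,0,0,0,0,0,-0.4],[0,0,0,0,0,0,-0.4]]]' 20
```

```text
clock: 19.6
position: [0.5552, -0.346, 0.0059]
ee_rot: [-3.136, 0.181, 0.001]
force: [-0.0, 0.3, -0.9]
width: 0.716
clock: 20.1
position: [0.5556, -0.3466, 0.0067]
ee_rot: [3.136, -0.182, 0.0]
force: [-1.1, -1.2, -0.6]
width: 0.542
```

Gripped: 0.542 × 92 = 49.9 mm, the ring's diameter. Lifting.

```bash
python3 -m creep '[[[0,0,0.3,0,0,0,-0.4],[0,0,1,0,0,0,-0.4],[0,0,3,0,0,0,-0.4],[0,0,6,0,0,0,-0.4],[0,0,6,0,0,0,-0.4]]]' 25
python3 - <<'E'
from h import *
o=arm.observe();print(o['position'],o['force'],o['width'],o['ee_rot'])
s=arm.get_image('side')[:,:,::-1];t=arm.get_image('top')[:,:,::-1];cv2.imwrite('pics/s9.png',s);cv2.imwrite('pics/t9.png',t)
crop('s',s,250,90,120,100,6,'pics/s9c.png')
E
```

```text
clock: 20.6
position: [0.5581, -0.3471, 0.0708]
ee_rot: [3.134, -0.181, 0.009]
force: [1.4, -0.7, -4.1]
width: 0.543
[ 0.5581481  -0.34706463  0.07078826] [ 1.39645404 -0.65729818 -4.14863351] 0.5429871535245523 [ 3.13393022 -0.18086703  0.00946462]
```

View pics/s9c.png

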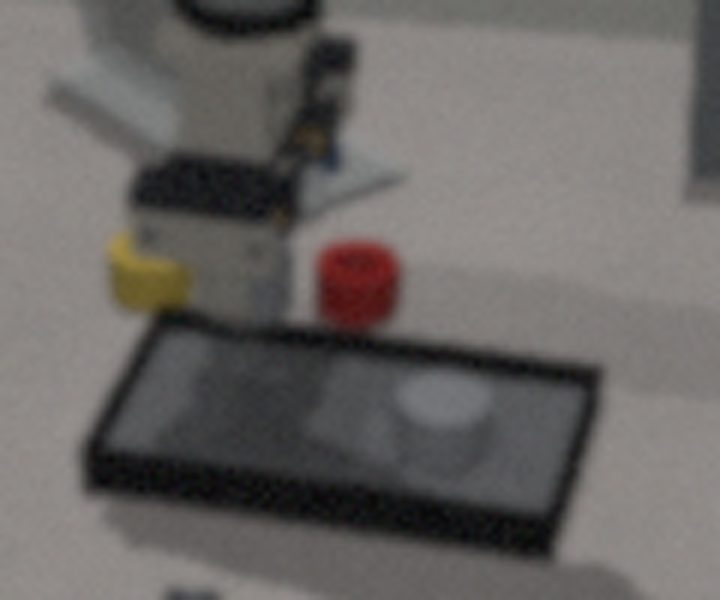

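Held; the weight shows as about −3.6 N. The ring underside is at TCP + 7.5 mm. Carrying it to above the left pan.

```bash
python3 -m creep '[[[0,0.5,1.5,0,0,1,-0.4],[-0.4,2.5,3.5,0,0,2,-0.4],[-1.2,6,5,0,0,3,-0.4],[-2.1,10,5.3,0,0,4,-0.4],[-3,14,5.3,0,0,5,-0.4]]]'; python3 -m creep '[[[-0.9,4,0,0,0,1,-0.4],[-1.8,8,0,0,0,1,-0.4],[-2.7,12,0,0,0,1,-0.4],[-3.6,16,0,0,0,1,-0.4],[-4.5,20,0,0,0,1,-0.4]]]'; python3 -m creep '[[[-0.9,4,0,0,0,0,-0.4],[-1.7,7,0,0,0,0,-0.4],[-2.3,9.4,0,0,0,0,-0.4],[-2.5,10.4,0,0,0,0,-0.4],[-2.5,10.4,0,0,0,0,-0.4]]]'
```

```text
clock: 21.2
position: [0.5251, -0.2045, 0.1202]
ee_rot: [-3.141, 0.042, -0.001]
force: [0.6, 0.0, -3.4]
width: 0.544
clock: 21.7
position: [0.4793, -0.0044, 0.1196]
ee_rot: [3.141, -0.015, -0.001]
force: [1.7, -0.5, -4.0]
width: 0.538
clock: 22.2
position: [0.455, 0.0992, 0.1196]
ee_rot: [-3.141, 0.011, 0.001]
force: [-0.8, -1.4, -3.5]
width: 0.541
```

```bash
python3 -m creep '[[[0,0,-0.8,0,0,0,-0.4],[0,0,-1.8,0,0,0,-0.4],[0,0,-2.6,0,0,0,-0.4],[0,0,-3,0,0,0,-0.4],[0,0,-3,0,0,0,-0.4]]]'
python3 - <<'E'
from h import *
o=arm.observe();print(o['position'],o['force'],o['width'],o['ee_rot'])
s=arm.get_image('side')[:,:,::-1];t=arm.get_image('top')[:,:,::-1];cv2.imwrite('pics/s10.png',s);cv2.imwrite('pics/t10.png',t)
crop('s',s,245,180,110,90,7,'pics/s10c.png');crop('t',t,180,170,120,100,6,'pics/t10c.png')
E
```

```text
clock: 22.7
position: [0.455, 0.0972, 0.0886]
ee_rot: [3.141, -0.018, -0.003]
force: [0.7, 0.1, -3.9]
width: 0.543
[0.45503654 0.0971614  0.08858985] [ 0.72248351  0.05955334 -3.93556889] 0.5427600754982076 [ 3.14101907e+00 -1.79470020e-02 -2.85577580e-03]
```

View pics/s10c.png

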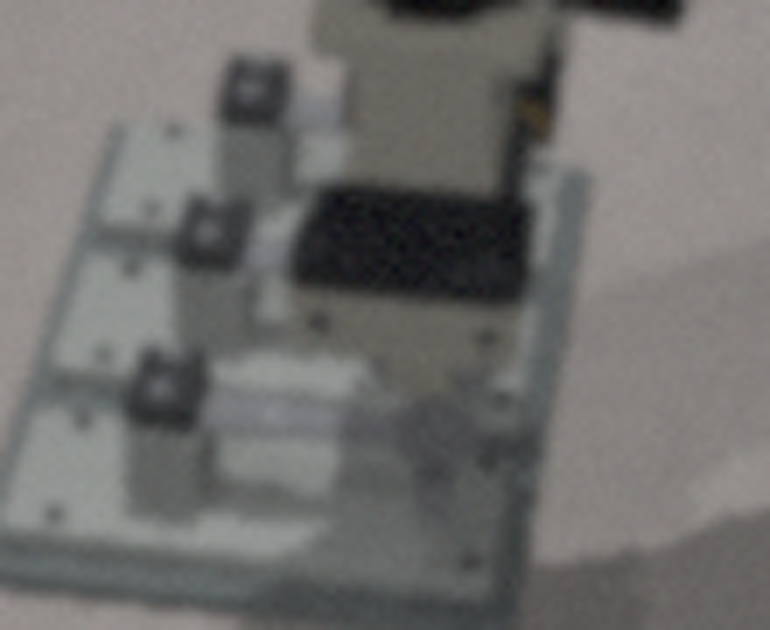

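View pics/t10c.png

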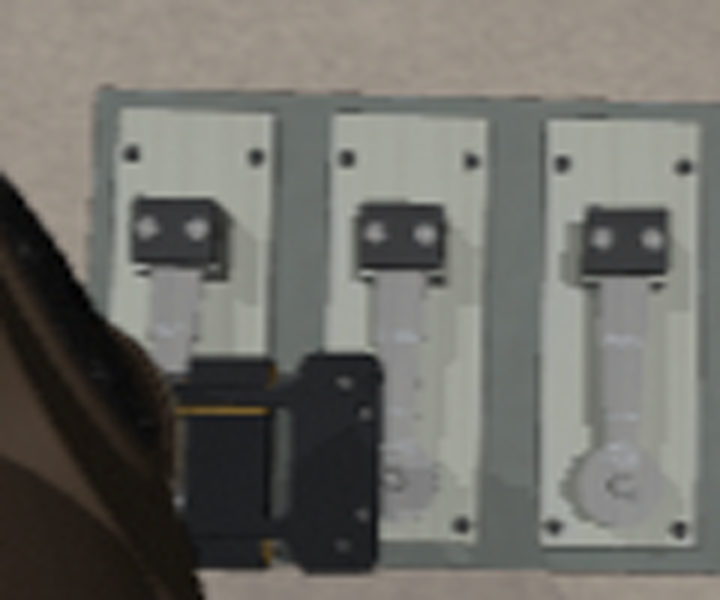

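The pan and pin are under the held ring in both views. Lowering in small steps and watching the force.

```bash
python3 -m creep '[[[0,0,-0.5,0,0,0,-0.4],[0,0,-1,0,0,0,-0.4],[0,0,-1.5,0,0,0,-0.4],[0,0,-1.8,0,0,0,-0.4],[0,0,-2.1,0,0,0,-0.4]]]';python3 -m creep '[[[0,0,-0.2,0,0,0,-0.4],[0,0,-0.4,0,0,0,-0.4],[0,0,-0.6,0,0,0,-0.4],[0,0,-0.8,0,0,0,-0.4],[0,0,-1,0,0,0,-0.4]]]';python3 -m creep '[[[0,0,-0.1,0,0,0,-0.4],[0,0,-0.2,0,0,0,-0.4],[0,0,-0.3,0,0,0,-0.4],[0,0,-0.3,0,0,0,-0.4]]]'
```

```text
clock: 23.3
position: [0.4554, 0.0978, 0.0682]
ee_rot: [3.141, -0.017, -0.0]
force: [0.5, -0.2, -3.5]
width: 0.54
clock: 23.8
position: [0.4556, 0.0978, 0.0584]
ee_rot: [3.142, -0.017, 0.0]
force: [0.0, -0.0, -2.9]
width: 0.544
clock: 24.2
position: [0.4555, 0.0978, 0.0555]
ee_rot: [3.141, -0.017, -0.0]
force: [0.1, -0.0, -3.8]
width: 0.543
```

No side force, so the pin is inside the hole (underside at about 63 mm). Lowering onto the pan.

```bash
python3 -m creep '[[[0,0,-0.1,0,0,0,-0.4],[0,0,-0.2,0,0,0,-0.4],[0,0,-0.3,0,0,0,-0.4],[0,0,-0.3,0,0,0,-0.4]]]';python3 -m creep '[[[0,0,-0.1,0,0,0,-0.4],[0,0,-0.2,0,0,0,-0.4],[0,0,-0.2,0,0,0,-0.4]]]'
```

```text
clock: 24.6
position: [0.4555, 0.0978, 0.0524]
ee_rot: [3.142, -0.017, -0.0]
force: [0.0, 0.4, -3.8]
width: 0.544
clock: 24.9
position: [0.4555, 0.0978, 0.0505]
ee_rot: [3.141, -0.017, -0.0]
force: [-1.7, -0.2, -0.8]
width: 0.545
```

```bash
python3 -m creep '[[[0,0,-0.05,0,0,0,-0.4],[0,0,-0.1,0,0,0,-0.4]]]';python3 -m creep '[[[0,0,0,0,0,0,-0.4]]]';python3 -m creep '[[[0,0,0,0,0,0,-0.4]]]';python3 -m creep '[[[0,0,0,0,0,0,-0.4]]]'
```

```text
clock: 25.1
position: [0.4555, 0.0978, 0.0496]
ee_rot: [3.141, -0.017, -0.0]
force: [-1.6, -0.1, 0.6]
width: 0.543
clock: 25.2
position: [0.4555, 0.0978, 0.0496]
ee_rot: [3.141, -0.017, -0.0]
force: [-2.7, -0.7, 0.4]
width: 0.543
clock: 25.3
position: [0.4555, 0.0978, 0.0496]
ee_rot: [3.141, -0.017, -0.0]
force: [-1.1, -0.2, 0.5]
width: 0.547
clock: 25.4
position: [0.4555, 0.0978, 0.0496]
ee_rot: [3.141, -0.017, -0.0]
force: [-1.7, 0.9, 0.9]
width: 0.543
```

The blade now carries the whole weight (force about 0). I'll back off 0.5 mm and open gently.

```bash
python3 -m creep '[[[0,0,0.05,0,0,0,-0.4],[0,0,0.05,0,0,0,-0.4]]]' 10; python3 -m creep '[[[0,0,0,0,0,0,0.1],[0,0,0,0,0,0,0.13],[0,0,0,0,0,0,0.18],[0,0,0,0,0,0,0.25],[0,0,0,0,0,0,0.3]]]'
python3 - <<'E'
from h import *
o=arm.observe();print(o['position'],o['force'],o['width'])
s=arm.get_image('side')[:,:,::-1];t=arm.get_image('top')[:,:,::-1];cv2.imwrite('pics/s11.png',s)
crop('s',s,245,180,110,90,7,'pics/s11c.png')
E
```

```text
clock: 25.6
position: [0.4555, 0.0978, 0.0501]
ee_rot: [3.142, -0.017, -0.0]
force: [-1.5, -0.5, -1.2]
width: 0.547
clock: 26.1
position: [0.4559, 0.0978, 0.0501]
ee_rot: [-3.141, 0.017, -0.001]
force: [-1.1, 0.3, 0.1]
width: 0.641
[0.45586724 0.09784809 0.05014603] [-1.05545936  0.27261007  0.08942537] 0.6412377700754617
```

View pics/s11c.png

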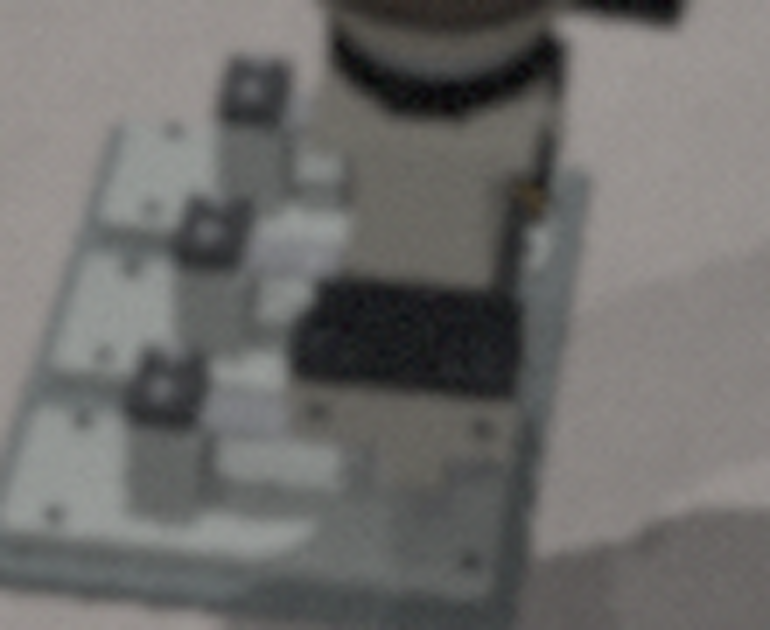

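```bash
python3 -m creep '[[[0,0,0,0,0,0,0.35],[0,0,0.1,0,0,0,0.35],[0,0,0.4,0,0,0,0.35],[0,0,1,0,0,0,0.35],[0,0,2,0,0,0,0.35]]]'; python3 -m creep '[[[0,0,2,0,0,0,0.35],[0,0,5,0,0,0,0.35],[0,0,9,0,0,0,0.35],[-1,-5,12,0,0,0,0.35],[-2,-10,13,0,0,0,0.35]]]'; python3 -m creep '[[[-1,-5,0,0,0,0,0.35],[-2,-10,0,0,0,0,0.35],[-3,-15,0,0,0,0,0.35],[-4,-20,0,0,0,0,0.35],[-5,-25,0,0,0,0,0.35]]]'
python3 - <<'E'
from h import *
o=arm.observe();print(o['position'],o['force'],o['width'])
s=arm.get_image('side')[:,:,::-1];t=arm.get_image('top')[:,:,::-1];cv2.imwrite('pics/s12.png',s);cv2.imwrite('pics/t12.png',t)
crop('s',s,245,180,110,90,7,'pics/s12c.png');crop('t',t,180,170,120,100,6,'pics/t12c.png')
E
```

```text
clock: 26.7
position: [0.4552, 0.0977, 0.0704]
ee_rot: [3.141, -0.017, -0.001]
force: [0.1, 0.2, 0.9]
width: 0.674
clock: 27.2
position: [0.439, 0.0089, 0.2009]
ee_rot: [-3.14, 0.01, -0.008]
force: [0.3, -1.8, 0.7]
width: 0.677
clock: 27.7
position: [0.3879, -0.239, 0.1987]
ee_rot: [3.141, -0.016, 0.002]
force: [1.3, -1.2, 0.3]
width: 0.677
[ 0.38793763 -0.23897323  0.19866942] [ 1.25588576 -1.1963677   0.30488136] 0.6767627447966176
```

View pics/s12c.png

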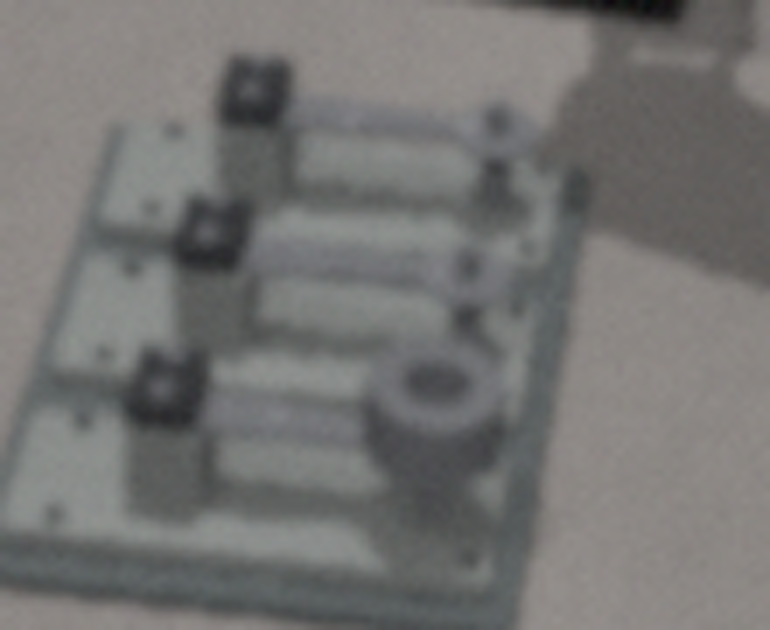

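View pics/t12.png

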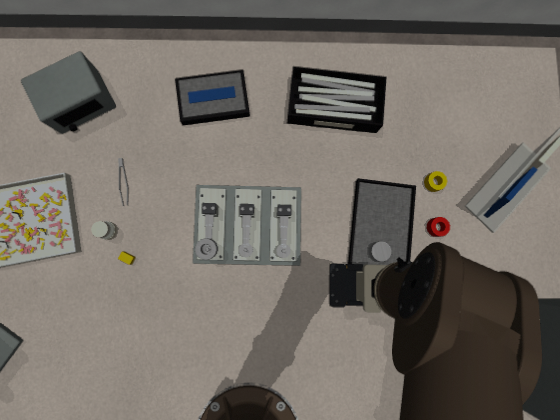

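View pics/t12c.png

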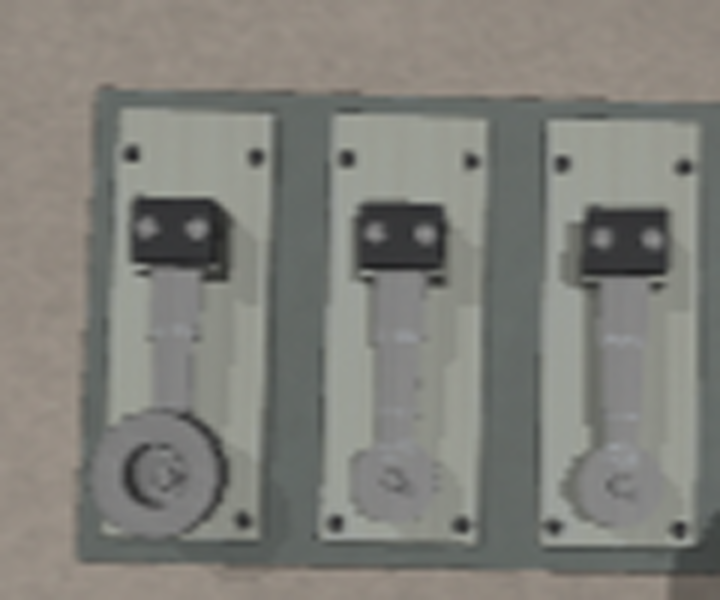

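The ring sits over the left pan's pin: the hole is at top crop (160,473) with the pin visible inside, and side crop (435,383) shows it flat. Slug, jar, card block, tweezers and the other blades are unmoved. One height check, then I'll hand in.

```bash
python3 -m creep '[[[0,0,0,0,0,0,0.35],[0,0,0,0,0,0,0.35],[0,0,0,0,0,0,0.35]]]'; python3 - <<'E'
from h import *
print(tri((206.1,248.7),(307.1,234.7)), 'pan tri before z .0619')
s=arm.get_image('side')[:,:,::-1];a=cv2.imread('pics/s12.png')
print('change',cv2.absdiff(a,np.ascontiguousarray(s))[225:260,290:325].mean())
print(arm.observe()['clock']); print(arm.sign_off())
E
```

```text
clock: 28.1
position: [0.3891, -0.2357, 0.1978]
ee_rot: [-3.141, 0.013, -0.001]
force: [-1.0, 0.3, 0.8]
width: 0.676
(array([0.45245394, 0.0979577 , 0.08317912]), np.float64(0.005477017632529004)) pan tri before z .0619
change 1.76
28.15
the job is handed in; nothing more can be done
None
```

The ring weight is over the pin on the stiff blade, which is the left one. It is released and still, with the gripper well clear, and I handed the job in at 28 s.

- **Pressing:** I pressed the blades left, middle, right, each to its stop and held for about 1 s. Just before the stop they pushed back with about 8 N, 3.5 N and 2.5 N. On the stop the push peaked at about 11 N, 9 N and 7.5 N, well under the 20 N limit.
- **Placing:** I lowered the ring until the blade carried all of it (wrist force about 0), then opened the fingers. The ring was let go about 2.5 mm below first contact. In the last pictures the pin shows inside the hole, the ring looks flat, and nothing else appears to have moved.

Three checks did not fully agree:
- **Fingertip height:** first contact came about 30 mm lower by the TCP reading than the stated tool geometry predicts. I worked from the felt contact height instead.
- **Camera offset:** the side camera disagrees with the top camera by about 5.5 mm in x. The robot agreed with the top camera, so I used that one.
- **Clearance from the stop:** the final picture put the ring's top at about 83 mm, where 80 mm would mean the blade is on its stop and about 85.5 mm was expected. That measurement is only good to a few mm, so it does not prove the clearance by itself. The contact forces during lowering do support it.

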